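# Stack finished drawer fronts to dry on spacers

### The job

Build the drying stack on the metal stand: lay the dark walnut drawer front centred along the stand across its two coloured rests, then the two spacer sticks crosswise on it, each directly above and parallel to the rest of its own colour (green over green, orange over orange), then the pale beech front on the spacers directly above the walnut one, and last stand the iron weight upright in the middle of the beech front. Leave the white drawer front and the orange cup where they are.

Things in the scene. Friction and masses are not known exactly. Their poses are not given: they have to be found in the camera images.
- stand: drying stand, fixed to the table: a bare aluminium base plate 160 (its x) by 100 (its y) by 8 mm. Origin: centre of its underside, on the table. The two rests stand on it, one at x = +55 mm and the other at x = -55 mm of its frame; which colour is at which end changes. A front lies on the stand with its length along the stand's x axis.
- rest_green: green bar fixed on the stand's plate, 14 (its x) by 100 (its y, parallel to the stand's y) by 22 mm high; origin at the centre of its underside, 8 mm above the table, so its top is 30 mm above the table.
- rest_orange: orange bar fixed on the stand's plate at its other end, same size, axes and origin as the green rest; top 30 mm above the table.
- walnut_front: dark brown walnut drawer front, a loose flat board 160 (its x) by 50 (its y) by 16 mm (z), about 90 g, lying flat, two small dark screw holes on top; origin at the centre of its underside. The bottom board of the stack. Take it across its 50 mm width.
- beech_front: pale tan beech drawer front, same size, mass, axes and origin as the walnut one. The upper board of the stack.
- white_front: white-painted drawer front of the same size, axes and origin, not part of the job: it stays where it lies.
- spacer_green: loose green plastic spacer stick, 12 (its x) by 90 (its y, its length) by 12 mm high, about 20 g, lying flat on the table; origin at the centre of its underside.
- spacer_orange: loose orange plastic spacer stick, same size, axes and origin as the green one.
- weight: dark iron cylinder 48 mm in diameter and 28 mm high with a round brass knob on top, 22 mm in diameter and 34 mm high (62 mm in all), about 0.4 kg, standing upright; origin at the centre of its underside. Take it by the knob.
- cup: empty orange plastic cup, rim 70 mm in diameter, 65 mm high, on the table; origin at the centre of its underside. A bystander.
Not all that is in view belongs to the job. What is shaped like the spacer_orange but blue is not meant.

How it is judged:
By the outcome, as a careful person would: the job done as asked, in the order asked, and still so for the second after the job is handed in, with the robot touching nothing.
It also fails if it takes over 144 s, if anything falls off the work surface, if the arm or the gripper's body presses on something with over 40 N, if the wrist force passes 120 N, or if a joint passes its speed limit or range.

### The arm

A 7-joint arm with a two-finger parallel gripper is mounted at the origin on the work surface. World frame = base frame: x ahead of the robot, y to its left, z up, the work surface at z = 0. Lengths are in mm, angles in rad, forces in N, time in s.
With the tool pointing down it reaches from about 400 to 850 mm from the base axis. Payload 4.5 kg.
Tool frame: the origin (TCP) lies at the very end of the fingers, on their centre line; the grasp point (between the pads) lies 19 mm behind it; y points along the fingers, x is the direction in which the jaws open and shut, and the axes are right-handed (so a half turn about y gives the same grasp; the last joint's range is limited). The gripper opens to 88 mm and grips with 3 to 60 N. Pads are 18 mm wide; open, the fingers measure 123 mm over their backs; the gripper's body (75 mm by 187 mm) begins 45 mm behind the grasp point.
Start: joints at [-1.313, 0.689, -0.195, 1.565, 0.157, 0.902, -0.215], TCP at [138.688, 609.442, 238.743] pointing down, gripper open.
Joint ranges: [-3.01, 3.01], [-0.46, 2.08], [-1.47, 1.51], [0.13, 2.56], [-1, 4.14], [0.04, 2.09], [-2.66, 2.66]. Speed limits (rad/s): [2.57, 2.57, 3.14, 3.14, 3.14, 3.14, 3.14].

### API

Orientations are given as a rotation vector (axis times angle).
In Python, from cell import robot, hand, solver, cams, workorder, current_time, current_qpos, current_qvel, current_joint_efforts, current_tcp_pos, current_tool_rot, current_wrist_force, current_moment, current_finger_gap gives the robot as it stands. The module is installed in compiled form; this text tells all that it offers. Calls block until the motion is done:
- robot.move_pose(position, orientation): joint-space move of the TCP to a pose.
- robot.servo_line(position, feed=150, rotation=None): straight line of the TCP; rotation=None keeps the orientation; feed is the mean speed in mm/s.
- robot.set_joints(angles): joint-space move.
- hand.move_gripper(opening, effort=None): finger opening in mm; effort is the grip in N (None keeps the last); returns when the fingers have stopped.
- robot.dwell(seconds).
- solver.solve_ik(position, orientation): joint angles nearest the present ones, or None.
- cams.snapshot(name): name is "scene" or "top"; returns a dict with "color" (400x640x3 uint8, blue, green, red), "K" (3x3 intrinsics, pixels), "xyz" and "attitude" of the camera in the world. Camera axes: x right, y down, z forward; pixel columns grow to the right and rows downward; lengths in mm; the calibration is good to about 2 mm. A picture is of the moment at which its call begins. There is no depth.
A pose or a line that the arm cannot do raises robot.Unreachable and nothing moves.
- workorder.close_job(): hands the job in, once; it reports no verdict.
Readings, each from a call of its own:
- current_time(): time.
- current_qpos(): joint angles.
- current_qvel(): joint speeds.
- current_joint_efforts(): joint torques, N m.
- current_tcp_pos(): TCP position.
- current_tool_rot(): TCP orientation.
- current_wrist_force(): force on the tool from outside, world axes, zero at the start.
- current_moment(): the same for the moment, N m.
- current_finger_gap(): finger opening in mm.
Only numpy, scipy, OpenCV 4.12 (cv2) and the standard library are available. Lean on these libraries where they do the work, as an engineer would, in place of code of your own. Each camera call takes 0.05 s, during which the arm holds its last target. There are 200 camera calls.

## Working session

There is one attempt and no reset: what is moved stays moved. The work goes in short steps, each a Python script; the robot and the scene stay as the last script left them, time stands still between calls to the robot, and variables do not carry over. Pictures are saved under pics/ and viewed, about 12 in all and at most 16, crops included, and the job is handed in when it is done.

```bash
mkdir -p pics; ls; python3 - <<'E'
from cell import *
import cv2
for n in("top","scene"):
    s=cams.snapshot(n); cv2.imwrite(f"pics/{n}0.png",s["color"]); print(n,s["K"],s["xyz"],s["attitude"])
print(current_time(),current_tcp_pos(),current_tool_rot(),current_finger_gap())
E
```

```text
pics
top [[388.73266587   0.         316.0421292 ]
 [  0.         388.73266587 195.76327885]
 [  0.           0.           1.        ]] [ 374.37537064  -80.11532783 1316.84335576] [-2.1049045   2.15530297 -0.1845579 ]
scene [[468.76734312   0.         315.74609733]
 [  0.         468.76734312 199.72101592]
 [  0.           0.           1.        ]] [1661.87736051 -247.7913638   833.03302218] [-1.78254377 -1.46893499  0.77355171]
0.1 [138.61947022 608.85628569 238.01440174] [-1.30786164 -1.04204077  1.04402912] 88.103329620798
```

View pics/top0.png

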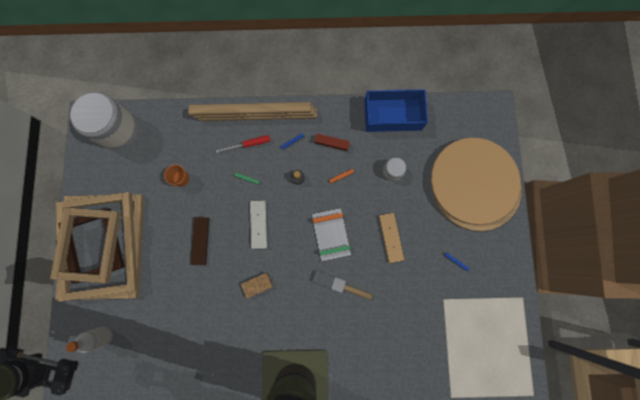

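View pics/scene0.png

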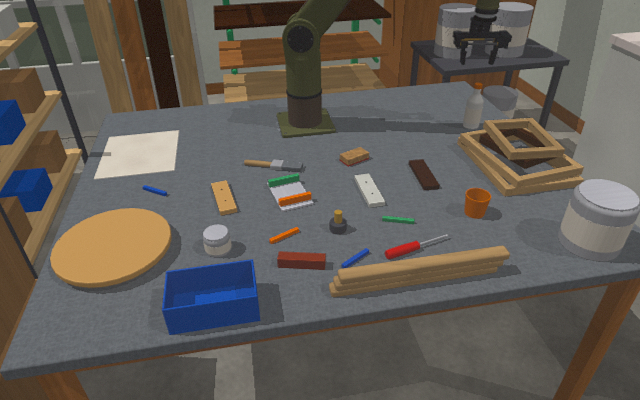

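The top view shows:
- **Walnut:** dark board at (200,241). The red-brown block at (330,142) is smaller and redder, and has no holes.
- **Beech:** pale tan board with two holes at (391,237). The timber stack and frames aren't boards of that size.
- **White front:** (258,224).
- **Spacers:** green at (247,178), orange at (341,176). The blue sticks at (292,141) and (455,261) are not meant.
- **Stand:** (331,234), with orange at the far-side end and green at the near end.
- **Weight:** (297,176).
- **Cup:** (176,175).

Next I'll measure and confirm these in one enlarged crop.

```bash
cat > see.py <<'E'
import cv2, numpy as np
from scipy.spatial.transform import Rotation as R
from cell import cams
S=4
def rays(s,uv):
    uv=np.atleast_2d(uv); d=np.c_[uv,np.ones(len(uv))]@np.linalg.inv(s["K"]).T
    return d@R.from_rotvec(s["attitude"]).as_matrix().T
def plane(s,uv,z):
    d=rays(s,uv); o=np.array(s["xyz"]); return o+d*((z-o[2])/d[:,2])[:,None]
def project(s,p):
    c=(np.atleast_2d(p)-s["xyz"])@R.from_rotvec(s["attitude"]).as_matrix()@s["K"].T
    return c[:,:2]/c[:,2:]
def blob(s,seed,bg=None,frac=.5):
    """mask pixels (image coords) of the colour blob at seed, filled"""
    im=cv2.resize(s["color"],None,fx=S,fy=S,interpolation=cv2.INTER_CUBIC)
    lab=cv2.cvtColor(im.astype(np.float32)/255,cv2.COLOR_BGR2Lab)
    x,y=[int(S*(v+.5)) for v in seed]
    c=np.median(lab[y-3:y+4,x-3:x+4].reshape(-1,3),0)
    w=lab[max(0,y-120):y+120,max(0,x-120):x+120].reshape(-1,3)
    b=np.median(w,0) if bg is None else bg
    a=(b-c); t=((lab-c)@a)/(a@a); off=np.linalg.norm((lab-c)-t[...,None]*a,axis=2)
    m=((t<frac)&(off<.8*np.linalg.norm(a))).astype(np.uint8)
    m[:max(0,y-150)]=0;m[y+150:]=0;m[:,:max(0,x-150)]=0;m[:,x+150:]=0
    n,l=cv2.connectedComponents(m)
    m=(l==l[y,x]).astype(np.uint8)
    cs,_=cv2.findContours(m,cv2.RETR_EXTERNAL,cv2.CHAIN_APPROX_NONE)
    m=cv2.drawContours(m*0,cs,-1,1,-1)
    v,u=np.nonzero(m); return np.c_[u,v]/S+(.5/S-.5), cs
def meas(s,seed,z,**k):
    uv,cs=blob(s,seed,**k); p=plane(s,uv,z)[:,:2]; 
    r=cv2.minAreaRect(p.astype(np.float32)); w,v=np.linalg.eigh(np.cov(p.T)); a=v[:,1]
    return p.mean(0),np.arctan2(a[1],a[0])%np.pi,sorted(r[1]),cs
E
cat > m.py <<'E'
from see import *
T={"walnut":((200,241),(424,174),8),"beech":((391,243),(224,200),8),"white":((258,224),(369,190),8),
"sp_g":((247,178),(398,219),6),"sp_o":((341,176),(284,236),6),"rest_g":((335,251),(284,181),19),"rest_o":((328,217),(295,199),19),
"knob":((297,175),(338,215),45),"cup":((176,175),(476,205),32)}
a,b=cams.snapshot("top"),cams.snapshot("scene")
ia,ib=[cv2.resize(s["color"],None,fx=4,fy=4,interpolation=cv2.INTER_CUBIC) for s in(a,b)]
for n,(p,q,z) in T.items():
    for s,i,e in((a,ia,p),(b,ib,q)):
        c,t,r,cs=meas(s,e,z); print(n,c.round(1),round(t,3),np.round(r,0)); cv2.drawContours(i,cs,-1,(255,0,255),1)
cv2.imwrite("pics/m_top.png",cv2.resize(ia[480:1180,600:1680],(800,519),interpolation=cv2.INTER_AREA))
cv2.imwrite("pics/m_sc.png",cv2.resize(ib[560:1020,780:2020],(800,297),interpolation=cv2.INTER_AREA))
E
python3 m.py
```

```text
walnut [460.7 313. ] 3.104 [ 55. 160.]
walnut [464.5 313. ] 3.085 [ 60. 183.]
beech [ 456.1 -330.6] 0.16 [ 52. 162.]
beech [ 457.  -327.4] 0.159 [ 53. 181.]
white [511.4 116.3] 0.037 [ 51. 162.]
white [504.  119.4] 0.03 [ 53. 164.]
sp_g [672.5 157.1] 1.199 [14. 92.]
sp_g [669.3 158.7] 1.198 [25. 91.]
sp_o [ 673. -170.] 1.997 [14. 91.]
sp_o [ 671.6 -169.2] 2.017 [26. 97.]
rest_g [ 418.6 -138.4] 1.752 [ 16. 102.]
rest_g [ 417.  -136.9] 1.806 [ 47. 108.]
rest_o [ 527.3 -118. ] 1.751 [ 15. 101.]
rest_o [ 525.5 -117. ] 1.805 [ 43. 110.]
knob [672.8 -18.3] 0.364 [21. 24.]
knob [669.3 -17.4] 2.926 [22. 63.]
cup [681.8 392.1] 1.039 [71. 84.]
cup [669.3 391.1] 2.57 [ 73. 157.]
```

View pics/m_top.png

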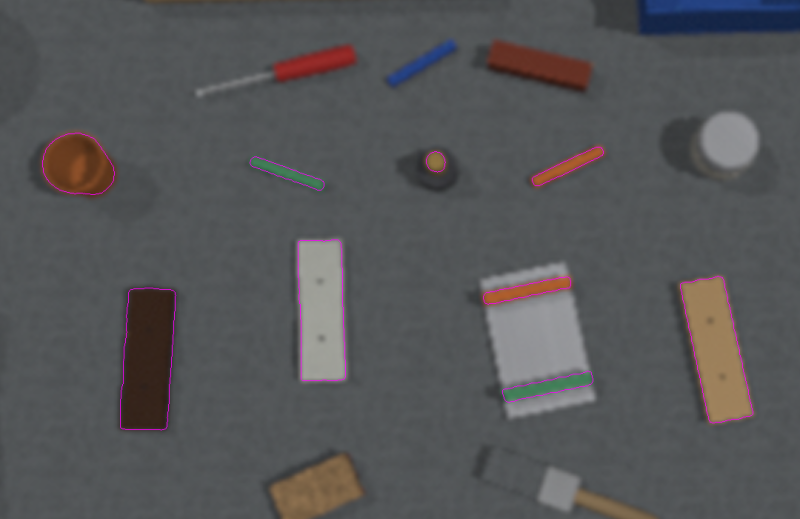

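View pics/m_sc.png

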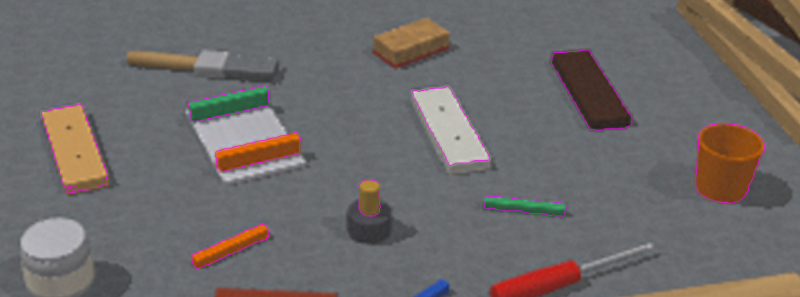

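Each mask follows its own target, and the two views agree to about 3 mm. The knob is at top crop (435,160). The walnut, beech, green and orange sticks and both rests are all confirmed. First move is the walnut board.

```bash
cat > act.py <<'E'
from see import *
from cell import *
C=np.array([472.1,-127.6]); YAW=.182
ex=np.array([np.cos(YAW),np.sin(YAW)]); ey=np.array([-ex[1],ex[0]])
def rot(phi):
    c,s=np.cos(phi),np.sin(phi); return R.from_matrix(np.array([[c,s,0],[0,0,-1],[-s,c,0]]).T).as_rotvec()
def over(xy,phi,z):
    """joint move above xy; of the two equivalent grasps take the one nearer in joints"""
    q0=np.array(current_qpos()); best=None
    for p in(phi,phi+np.pi):
        q=solver.solve_ik([*xy,z],rot(p))
        if q is not None and (best is None or np.abs(np.array(q)-q0).max()<best[0]): best=(np.abs(np.array(q)-q0).max(),p)
    robot.move_pose([*xy,z],rot(best[1]))
def pick(xy,phi,z,opening,effort,hover=170):
    hand.move_gripper(opening); over(xy,phi,hover)
    robot.servo_line([*xy,z+25],feed=200); robot.servo_line([*xy,z],feed=60)
    hand.move_gripper(0,effort=effort); g=current_finger_gap()
    robot.servo_line([*xy,hover],feed=150)
    print("gap",g,current_finger_gap(),"F",np.round(current_wrist_force(),1),"t",current_time())
def place(xy,phi,z,opening,hover=190):
    over(xy,phi,hover)
    robot.servo_line([*xy,z+25],feed=200); robot.servo_line([*xy,z],feed=40); robot.dwell(.2)
    print("at",np.round(current_tcp_pos(),1),"F",np.round(current_wrist_force(),1))
    hand.move_gripper(opening); robot.servo_line([*xy,hover],feed=200)
    print("t",current_time())
E
python3 - <<'E'
from act import *
pick([462,313],3.104-np.pi/2,3,80,25)
place(C,YAW+np.pi/2,33.5,70)
robot.move_pose([600,150,200],rot(1.2+np.pi/2)); print(current_time())
a=cams.snapshot("top");b=cams.snapshot("scene")
cv2.imwrite("pics/w.png",np.vstack([cv2.resize(a["color"][180:280,260:420],(640,400)),cv2.resize(b["color"][150:220,240:340],(640,200))[:200]]))
for s,u in((a,(331,234)),(b,(290,185))):
    P=np.array([*C,38]);u=project(s,P)[0]; c,t,r,_=meas(s,u+[0,1],38); print(u,c,t,r)
E
```

```text
gap 49.97540924683095 49.422504168254996 F [-0.7 -0.2 -1.1] t 5.4167
at [ 472.1 -127.6   33.4] F [ 0.1  0.1 -0.9]
t 10.2333
11.4
[330.9193517  233.40352331] [465.71848542 -79.81976875] 2.12360429197313 [103.2596206665039, 110.97401428222656]
[288.30660498 183.79515868] [ 470.60498874 -125.11034355] 0.1168135891544746 [86.87885284423828, 191.58578491210938]
```

View pics/w.png

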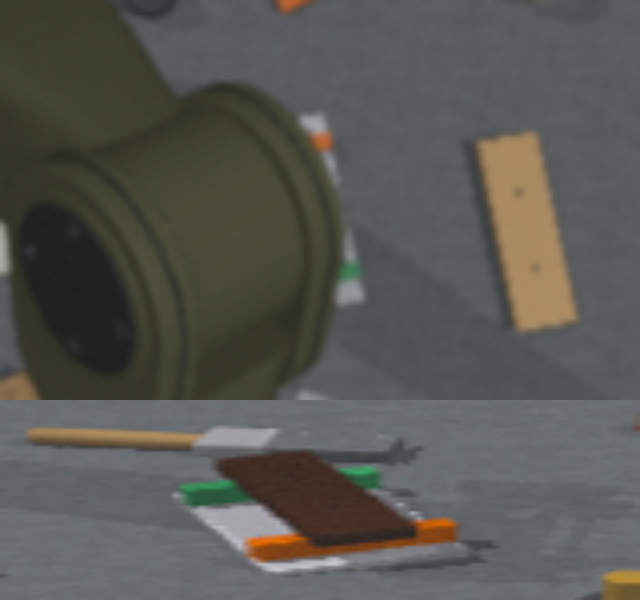

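The walnut lies across both rests, but the arm hides it in the top view. I'll move the arm aside and measure it.

```bash
cat >> act.py <<'E'
def shot(name,z):
    robot.move_pose([250,600,240],rot(1.2+np.pi/2))
    a=cams.snapshot("top");b=cams.snapshot("scene")
    ua,ub=[project(s,[*C,z])[0].astype(int) for s in(a,b)]
    f=lambda s,u:cv2.resize(s["color"][u[1]-35:u[1]+35,u[0]-45:u[0]+45],(540,420),interpolation=cv2.INTER_CUBIC)
    cv2.imwrite(f"pics/{name}.png",cv2.resize(np.hstack([f(a,ua),f(b,ub)]),(800,311)))
    return a,b
E
python3 - <<'E'
from act import *
a,b=shot("w2",38)
for s in(a,b):
    u=project(s,[*(C+8*ey),38])[0]
    for fr in (.25,.4): c,t,r,_=meas(s,u,38,frac=fr,bg=np.array([60,0,-2.])); print(u.round(),c.round(1),round(t,3),np.round(r,1), "stand-frame",((c-C)@ex).round(1),((c-C)@ey).round(1))
for s,nm,seeds in((a,"top",((323,219),(326,253))),):
    pass
E
```

```text
[329. 234.] [ 472.  -127.5] 0.191 [ 59.7 163.6] stand-frame -0.0 0.1
[329. 234.] [ 475.6 -123.6] 0.273 [104.9 170. ] stand-frame 4.2 3.3
[291. 183.] [ 483.9 -127. ] 0.101 [ 83.5 197.8] stand-frame 11.7 -1.6
[291. 183.] [ 478.7 -124.4] 0.041 [ 99.5 214.1] stand-frame 7.1 1.9
```

View pics/w2.png

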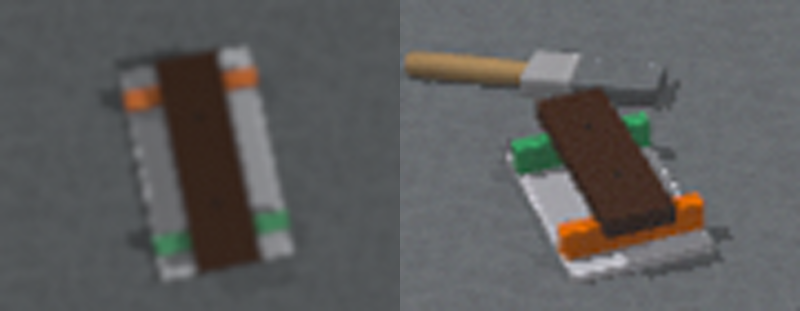

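In the top crop the walnut shows equal rest lengths on both sides: orange 35/36 px and green 37/35 px. It is measured centred within about 1 mm, at yaw 0.19 against 0.182. Spacers next.

```bash
python3 - <<'E'
from act import *
# jaws across the 12 mm width
pick([671.3,157.7],1.199-np.pi/2,2,40,12)
place(C-55*ex,YAW,48.4,32)
pick([672.4,-169.7],2.005-np.pi/2,2,40,12)
place(C+55*ex,YAW,48.4,32)
a,b=shot("sp",52)
for n,k in(("g",-55),("o",55)):
  for s in(a,b):
    c,t,r,_=meas(s,project(s,[*(C+k*ex),57])[0],52); d=c-C
    print(n,"stand-frame",(d@ex).round(1),(d@ey).round(1),round(t-np.pi/2-YAW,3),np.round(r,1))
E
```

```text
gap 11.841051856699675 11.930845525679697 F [ 0.5  0.2 -0.1] t 19.7
at [ 418.1 -137.6   48.5] F [ 0.3 -0.7 -0.5]
t 24.2
gap 11.811638686964667 11.944945028226373 F [ 0.6 -0.  -0.9] t 29.6
at [ 526.2 -117.7   48.4] F [-0.5 -0.4 -0.1]
t 33.325
g stand-frame -54.2 0.2 0.006 [15.8 98.6]
g stand-frame -58.3 0.5 0.012 [27.2 92.6]
o stand-frame 55.2 1.0 0.004 [19.3 98.4]
o stand-frame 54.2 1.2 0.02 [27.7 92.5]
```

View pics/sp.png

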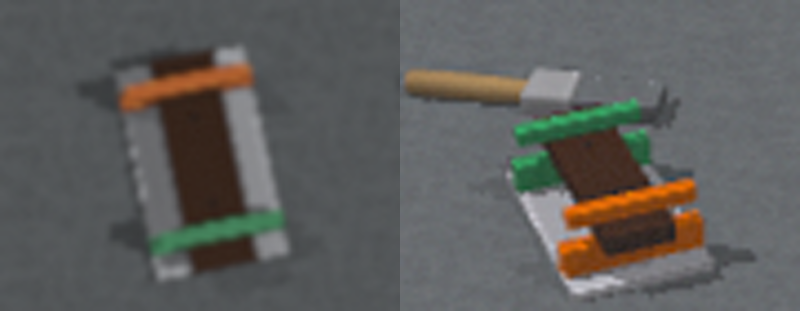

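Both spacers lie over and parallel to the rest of their own colour. The top-view offsets are about 1 mm or less. Now the beech.

```bash
python3 - <<'E'
from act import *
pick([456.5,-329.3],.16+np.pi/2,3,80,25)
place(C,YAW+np.pi/2,61.4,70)
a,b=shot("be",66)
for s in(a,b):
    c,t,r,_=meas(s,project(s,[*C,74])[0]+[0,5],66); d=c-C
    print("stand-frame",(d@ex).round(1),(d@ey).round(1),round(t-YAW,3),np.round(r,1))
for s,u in((a,(297,175)),(b,(338,215))): 
    print("knob",meas(s,u,45)[0],meas(s,u,62)[0])
E
```

```text
gap 49.78975933770902 49.384770661799756 F [-0.6 -0.1 -1.6] t 43.5583
at [ 472.1 -127.6   61.3] F [ 0.7  0.1 -0.9]
t 47.3
stand-frame 3.2 -1.9 -0.009 [ 96.5 162.2]
stand-frame 3.7 0.2 -0.056 [ 93.2 181.7]
knob [672.82026259 -18.27612847] [668.83112105 -19.10269754]
knob [669.30089085 -17.41950927] [690.71344528 -22.38925218]
```

View pics/be.png

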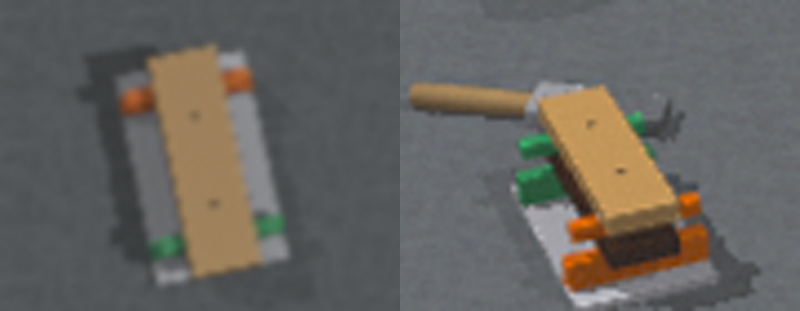

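The beech covers the walnut, resting on the two spacers. The mask merged with the orange spacer ends, so I'll re-measure with a stricter colour before setting the weight.

```bash
python3 - <<'E'
from act import *
a,b=cams.snapshot("top"),cams.snapshot("scene")
for s in(a,b):
    im=cv2.resize(s["color"],None,fx=4,fy=4,interpolation=cv2.INTER_CUBIC)
    lab=cv2.cvtColor(im.astype(np.float32)/255,cv2.COLOR_BGR2Lab)
    u=project(s,[*C,74])[0]; x,y=(4*(u+.5)).astype(int); y+=14
    c=np.median(lab[y-3:y+4,x-3:x+4].reshape(-1,3),0)
    m=((lab[...,2]>c[2]*.55)&(abs(lab[...,1]-c[1])<13)&(lab[...,0]>c[0]*.6)).astype(np.uint8)
    m=cv2.morphologyEx(m,cv2.MORPH_OPEN,np.ones((21,21)))
    n,l=cv2.connectedComponents(m); v,uu=np.nonzero(l==l[y,x])
    p=plane(s,np.c_[uu,v]/4-.375,66)[:,:2]; (cx,cy),wh,an=cv2.minAreaRect(p.astype(np.float32))
    w,V=np.linalg.eigh(np.cov(p.T)); 
    for d in(p.mean(0)-C,np.array([cx,cy])-C): print((d@ex).round(1),(d@ey).round(1),end=" | ")
    print(np.round(wh),np.arctan(V[1,1]/V[0,1])-YAW,an)
E
```

```text
-0.5 -0.6 | -0.0 0.1 | [162.  55.] -0.002741302385304706 9.396564483642578
-4.6 1.3 | -7.3 1.2 | [168.  56.] -0.010692542665930893 10.696707725524902
```

In the top view the beech is centred within 0.6 mm, with a yaw error of −0.003. The scene value of −4.6 mm along x is mask bias: the mask catches the top face but the calculation uses the mid-height plane. Now the weight.

```bash
python3 - <<'E'
from act import *
pick([669,-17.8],YAW+np.pi/2,32,50,35,hover=190)
place(C,YAW+np.pi/2,106.5,50,hover=220)
a,b=shot("we",90)
for s in(a,b):
    for z in(119,136):
        c,t,r,_=meas(s,project(s,[*C,136 if s is a else 122])[0],z); d=c-C
        print(z,"stand-frame",(d@ex).round(1),(d@ey).round(1),np.round(r,1))
cv2.imwrite("pics/full.png",b["color"])
E
```

```text
gap 21.228562714838418 21.07711228915878 F [ 0.2 -0.1 -3.8] t 56.45
at [ 472.2 -127.6  106.5] F [-0.2 -0.9 -4.2]
t 60.2333
119 stand-frame 1.9 -1.5 [21.4 21.5]
136 stand-frame 0.6 -0.5 [21.1 21.2]
119 stand-frame 99.9 -22.7 [ 84.5 223.2]
136 stand-frame 124.9 -30.1 [ 82.5 217.9]
```

View pics/we.png

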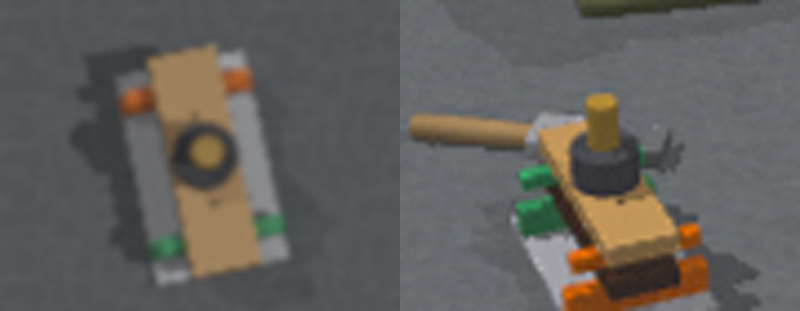

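View pics/full.png

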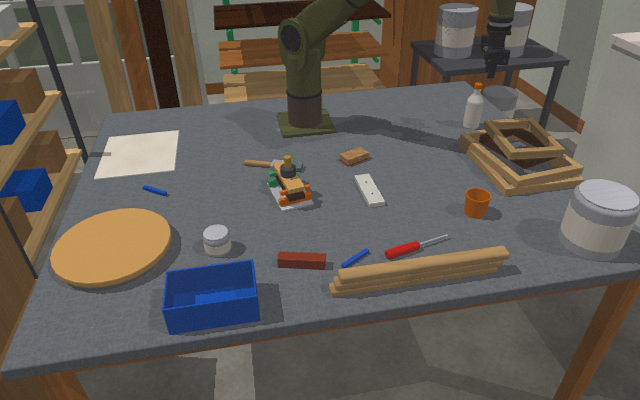

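The stack is complete. The weight stands upright and its knob is within 1 mm of the centre in the top view. The white front at (369,190) and the cup at (476,204) haven't moved, and the arm is clear.

```bash
python3 -c "
from cell import *
print(current_time()); workorder.close_job()"
```

```text
63.0167
the job is handed in; nothing more can be done
```

The drying stack is built in the order asked, and I handed it in at 63 s of the 144 s allowed. From bottom to top it is walnut across the rests, green spacer over green and orange over orange, beech, then the weight standing upright in the middle.

Last checks, relative to the stand's centre:
- **Walnut:** within about 0.1 mm in the top view, with about 0.01 rad of yaw error.
- **Spacers:** about 1 mm or less off in the top view and about 0.005 rad off parallel. Those masks partly merged with the rests below.
- **Beech:** within 0.6 mm in the top view.
- **Weight:** knob within 1 mm of centre in the top view.
- **White front and cup:** still where they were, and the arm was clear of everything.

**Disagreements:** The scene camera's numbers for walnut, beech, weight and the green spacer did not agree with these. They were up to about 12 mm off for the walnut and about 5 mm for the beech. The knob's mask merged with the board, so it gave no usable figure. I put this down to merged or incomplete colour masks, because the pictures from both cameras show the stack in place.

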